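# Clear the jammed ball chute

## Robot

A 6-joint arm with a two-finger parallel gripper is mounted at the origin on the work surface. World frame = base frame: x ahead of the robot, y to its left, z up, the work surface at z = 0. Lengths are in m, angles in rad, forces in N, time in s.
With the tool pointing down it reaches from about 0.3 to 0.875 m from the base axis. Payload 6.4 kg.
Tool frame: the origin (TCP) lies at the very end of the fingers, on their centre line; the grasp point (between the pads) lies 19 mm behind it; z points along the fingers, y is the direction in which the jaws open and shut (so a half turn about z gives the same grasp; the last joint's range is limited). The gripper opens to 88 mm and grips with 3 to 60 N. Pads are 18 mm wide; open, the fingers measure 123 mm over their backs; the gripper's body (75 mm by 187 mm) begins 45 mm behind the grasp point.
Start: joints at [-1.359, 0.181, 1.607, -0, 1.354, -0.206], TCP at [0.233, -0.526, 0.207] pointing down, gripper open.
Joint ranges: [-2.99, 2.99], [-0.89, 2.07], [0.3, 2.58], [-1.14, 4.28], [0, 2.63], [-3.12, 3.12]. Speed limits (rad/s): [2.57, 2.57, 3.01, 3.14, 3.14, 3.14].

## Interface

Orientations are given as a rotation vector (axis times angle).
In Python, from plant import readout, vision, manip gives the robot as it stands.
- The arm moves only by the tool apply_moves, never from a script. Its argument "increments" is text: rows parted by semicolons, each of 5 numbers parted by spaces: the shift along the tool's x, y, z in m, then the turn about the tool's z in degrees, then the closure, from 0 (fully open) to 1 (shut). In form: tx ty tz turn jaw; .... A call has 1 to 10 rows; each row shifts and turns the pose as measured when the row begins, along the tool's axes as they then stand; what a row does not reach is not made up. A row lasts 1/8 s, in which the tool goes at most 62.5 mm and 10.7 degrees, less where a joint would pass 70% of its speed; a pose out of reach is approached as far as the arm can. A call is refused whole if a number of a shift passes 0.0625 or a number of a turn 10.7, either way. A call with a gripper value outside its range is refused whole. The fingers move at their own pace and stop on an object; the grip force is fixed at half the most. Time passes only in rows, so rows that do not move let the fingers close. It gives the time, the measured TCP pose, the force and the opening at its end, in the units of the state.
- readout.read_state(): the state, without advancing time (a new reading comes with each control period).
- vision.snapshot(name): name is "scene" or "top"; returns the picture (420x560x3 uint8, red, green, blue); there is no depth.
- vision.camera_params(name): a dict with "fx", "fy", "cx", "cy" (pixels), "k1" (the pictures are not rectified: a ray, as slopes to the right and down, at radius r is drawn at 1 + k1 r^2 times it, then the intrinsics apply), "world_from_camera" (4x4, takes a point from camera to world coordinates). Camera axes: x right, y down, z forward; pixel columns grow to the right and rows downward; lengths in m; the calibration is good to about 2 mm. A picture is of the moment at which its call begins. camera_params takes no time and is no camera call.
- manip.sign_off(): hands the job in, once; it reports no verdict.
Trained networks look in the newest picture that a camera, given by its name, has taken for a name from the list of things; names that differ only in an ending like _2 or _b are one class to them, and where a whole thing is asked for, a point or a joint stands for the part that bears it (a point fixed in the world has none). Each returns a list of dicts, best first, with "confidence" (0 to 1); they miss things now and then, are a little off and sometimes report something else, mostly with a low value. They report only what shows in the picture. A call takes as long as a camera call. They do not tell look-alikes from the thing itself.
- vision.masks_of(camera, label): "pixels" (420x560 bool, what is visible of it) and "extent" ([centre column, centre row, width, height] in pixels, round what is visible of it).
The state is a dict: "time_s": time; "joint_pos": joint angles; "joint_vel": joint speeds; "joint_torque": joint torques, N m; "tcp_pos": TCP position; "orientation": TCP orientation; "wrist_force": force on the tool from outside, world axes, zero at the start; "torque": the same for the moment, N m; "width": finger opening in m.
Only numpy, scipy, OpenCV 4.12 (cv2) and the standard library are available. Lean on these libraries where they do the work, as an engineer would, in place of code of your own. Each camera call takes 0.05 s, during which the arm holds its last target.

## Task

Three ceramic balls are jammed at the narrow opening of the chute. Reach in at the opening and press the blocking ball, the one against the straight wall, back up the chute until the orange backstop behind the balls is fully home, hold it there with a firm but gentle push (about 8 N, never as much as 15 N) for half a second, then get out of the way so that all three balls roll down into the blue tray. Do not touch the backstop itself, do not force the chute, and leave the bottle, screwdriver and dish alone.

Things in the scene. Friction and masses are not known exactly. Their poses are not given: they have to be found in the camera images.
- chute: Fixed ball chute with a blue catch tray at its low end. Origin on the table, below the middle of the outlet edge; x points level up the chute, y across, z up. The floor climbs 10 degrees along +x, is 50 mm above the table at x = 0 and 255 mm long. Walls 28 mm above the floor, 6 mm thick. Lane 46 mm wide, y = -23 to 23 mm; its +y wall is straight.
- throat (a point): Point on the chute floor in mid-opening (46 mm wide), 30 mm up the slope from the outlet edge; axes as the chute's. From here to x = 108 mm of the chute the -y side widens into a bay out to y = -53 mm, whose lower end is a blue ledge sloping 25 degrees down to the opening.
- tray_mid (a point): Middle of the catch tray's floor. Tray inside: 150 mm along the chute's x (-150 to 0), 144 mm across; walls 55 mm high, 40 mm on the chute's side; its floor is 4 to 13 mm above the table, lowest at the far end.
- ball_block_center (a point): Centre of the blocking ball: white ceramic, 40 mm across, 130 g, against the straight (+y) wall just up the chute from the opening, wedged on the ball in the bay. 20 mm above the chute floor; its axes turn as it rolls. Down the chute in front of it the lane is empty for 50 mm.
- ball_bay_center (a point): Centre of the ball in the side bay (same kind): it rests on the blue ledge, held there by the blocking ball; it rolls out by itself once the blocking ball has gone 15 mm or more up the chute and nothing stands in the lane beside it.
- ball_rear_center (a point): Centre of the rear ball (same kind), just up the chute from the blocking ball and touching it; pushing the blocking ball up the chute pushes this one on to the backstop.
- backstop (a joint): Orange backstop, rubber face, 38 mm wide and high, sliding in the lane behind the rear ball. Value: metres it has slipped down the chute from its end stop; 0 is home. Slides stiffly (about 4 N through the balls), stays put; at home the push climbs steeply (a millimetre or so to 10 N). The end stop's place varies by 14 mm, so the blocking ball must travel some 40 to 60 mm up the chute before it is home.
- rinse_bottle: Bystander: white rinse bottle with a yellow cap, 60 mm across, 150 mm tall, origin at its underside; leave alone.
- screwdriver: Bystander: screwdriver with a red handle lying on the table, about 200 mm long along its x axis; leave alone.
- dish: Bystander: shallow glass dish, 84 mm across, 22 mm high, origin at its underside; leave alone.
Things that resemble listed ones, but are neither listed nor needed, are in the scene too. Leave any purple or red look-alike of the part that bears ball_block_center alone.

How it is judged:
By the outcome, as a careful person would: the job done as asked, in the order asked, and still so for the second after the job is handed in, with the robot touching nothing.
It also fails if it takes over 51 s, if anything falls off the work surface, if the arm or the gripper's body presses on something with over 40 N, if the wrist force passes 120 N, or if a joint passes its speed limit or range.

## Working session

There is one attempt and no reset: what is moved stays moved. The work goes in short steps, Python scripts to look and compute and a tool call to move; the robot and the scene stay as the last step left them, time stands still between calls to the robot, and variables do not carry over. Pictures are saved under pics/ and viewed, and the job is handed in when it is done.

Besides the shell and the picture viewer there is one more tool, called by a JSON object that holds its "op" and its "data", one argument or row to a line. apply_moves: Moves the arm, as the interface text tells. Its arguments: {"type":"object","properties":{"increments":{"type":"string"}},"required":["increments"]}

```bash
mkdir -p pics; cat > h.py <<'E'
import numpy as np,cv2
from plant import readout,vision,manip
def ray(cam,u,v):
    p=vision.camera_params(cam)
    xd=np.array([(u-p['cx'])/p['fx'],(v-p['cy'])/p['fy']])
    x=xd.copy()
    for _ in range(20): x=xd/(1+p['k1']*(x@x))
    T=np.array(p['world_from_camera']); d=T[:3,:3]@np.array([x[0],x[1],1])
    return T[:3,3],d
def atz(cam,u,v,z):
    o,d=ray(cam,u,v); return o+d*(z-o[2])/d[2]
def proj(cam,P):
    p=vision.camera_params(cam);T=np.array(p['world_from_camera'])
    c=T[:3,:3].T@(np.array(P)-T[:3,3]); x=c[:2]/c[2]; x=x*(1+p['k1']*(x@x))
    return p['fx']*x[0]+p['cx'],p['fy']*x[1]+p['cy']
def save(cam,n):
    im=vision.snapshot(cam); cv2.imwrite('pics/'+n+'.png',im[:,:,::-1]); return im
E
python3 - <<'E'
from h import *
save('scene','s0');save('top','t0')
for c in('scene','top'):
  p=vision.camera_params(c);print(c,p['fx'],p['cx'],p['cy'],p['k1'],np.round(p['world_from_camera'],3).tolist())
  for l in('chute','ball_block_center','backstop'):
    print(l,[(round(d['confidence'],2),np.round(d['extent'],1).tolist()) for d in vision.masks_of(c,l)])
E
```

```text
scene 449.48588025799114 281.5947713147671 210.41780963766794 -0.06570833599732544 [[-0.053, 0.626, -0.778, 1.513], [0.998, 0.05, -0.027, 0.006], [0.022, -0.778, -0.627, 0.813], [0.0, 0.0, 0.0, 1.0]]
chute [(0.73, [291.1, 204.9, 157.3, 55.1])]
ball_block_center [(0.69, [296.6, 191.8, 16.3, 10.8]), (0.62, [290.1, 235.9, 17.5, 17.5])]
backstop [(0.48, [326.3, 187.3, 12.6, 9.8])]
top 496.1263383516096 268.9837928156662 205.269163671292 0.04678389556322163 [[-0.028, -0.98, 0.198, 0.367], [-1.0, 0.026, -0.01, 0.005], [0.004, -0.198, -0.98, 1.152], [0.0, 0.0, 0.0, 1.0]]
chute [(0.6, [269.8, 236.2, 183.3, 66.3])]
ball_block_center [(0.8, [264.3, 187.7, 19.4, 14.7]), (0.63, [259.9, 233.3, 15.8, 18.5]), (0.6, [205.8, 294.2, 19.3, 19.7]), (0.57, [242.5, 276.6, 18.8, 17.2])]
backstop [(0.81, [226.1, 230.5, 20.4, 22.0])]
```

```bash
python3 -c "
from h import *
s=readout.read_state();print(s)"
```

```text
{'time_s': 0.4, 'joint_pos': array([-1.35931206e+00,  1.80941303e-01,  1.60711456e+00,  1.13877172e-06,
        1.35378336e+00, -2.06274230e-01]), 'joint_vel': array([ 0.00104813, -0.00327566, -0.00139846,  0.00085766, -0.00044137,
        0.00097022]), 'joint_torque': array([-4.81583884e-04, -4.33326674e+01, -3.41696084e+01,  7.02080852e-02,
        3.33578128e-02, -5.79286234e-05]), 'tcp_pos': array([ 0.23330284, -0.52548177,  0.20727949]), 'orientation': array([-3.07306565e+00, -6.51400575e-01, -7.37753679e-07]), 'wrist_force': array([ 1.03093615,  0.03837946, -0.29980553]), 'torque': array([ 0.05421432,  0.03653443, -0.00931919]), 'width': 0.088062251988876}
```

View pics/s0.png

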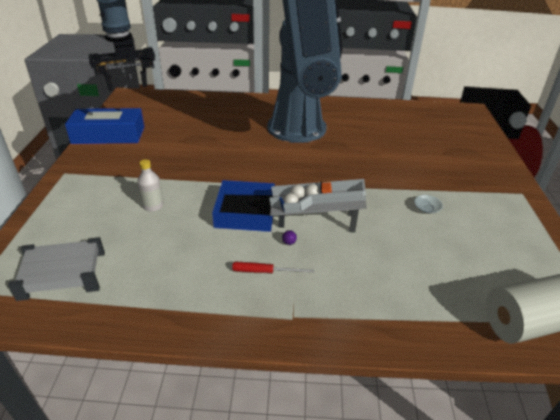

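View pics/t0.png

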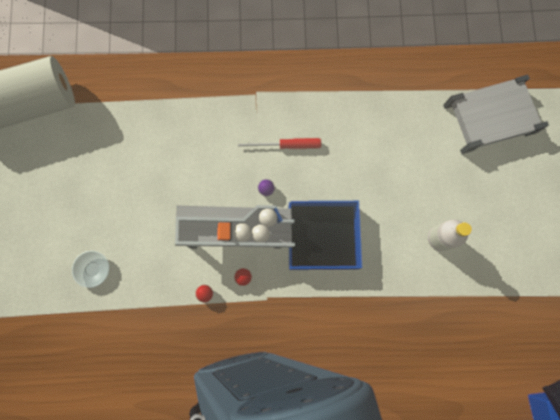

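```bash
python3 - <<'E'
import cv2
a=cv2.imread('pics/t0.png')[185:290,160:375]; cv2.imwrite('pics/t0c.png',cv2.resize(a,None,fx=3.7,fy=3.7,interpolation=cv2.INTER_CUBIC))
a=cv2.imread('pics/s0.png')[165:250,200:380]; cv2.imwrite('pics/s0c.png',cv2.resize(a,None,fx=4.4,fy=4.4,interpolation=cv2.INTER_CUBIC))
E
```

```text
(no output)
```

View pics/t0c.png

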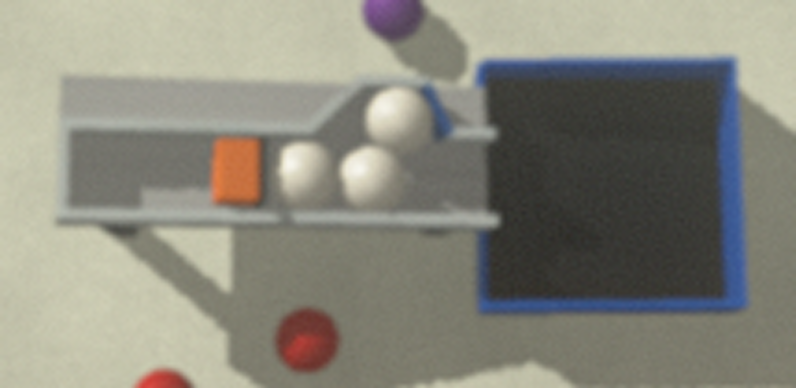

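View pics/s0c.png

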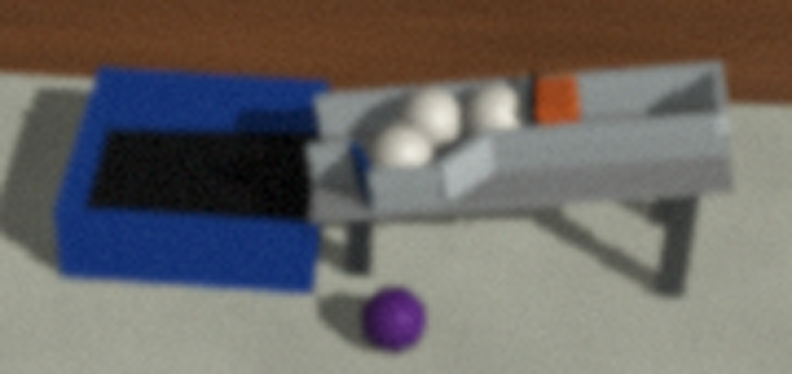

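```bash
cat > fit.py <<'E'
from h import *
from scipy.optimize import least_squares
t=np.deg2rad(10)
def W(p,s,y,h): # s along slope, y, h normal above floor
    x=s*np.cos(t)-h*np.sin(t); z=.05+s*np.sin(t)+h*np.cos(t)
    c,sn=np.cos(p[2]),np.sin(p[2])
    return np.array([p[0]+c*x-sn*y,p[1]+sn*x+c*y,z])
T=lambda u,v:(160+u/3.7,185+v/3.7); S=lambda u,v:(200+u/4.4,165+v/4.4)
E
cat > fit1.py <<'E'
from fit import *
obs=[('top',T(498,219.5),(0,.026,.028)),('top',T(497,133),(0,-.026,.028)),
('top',T(57,220),(.258,.026,.028)),('top',T(65,126),(.255,-.026,.028)),
('scene',S(314,97),(0,.026,.028)),('scene',S(308,145),(0,-.026,.028)),('scene',S(722,62),(.258,.029,.028)),('scene',S(728,117),(.258,-.026,.028))]
def f(p): return np.concatenate([np.array(proj(c,W(p,*q)))-uv for c,uv,q in obs])
r=least_squares(f,[.38,-.05,1.57],loss='soft_l1'); p=r.x
print(p,np.round(f(p).reshape(-1,2),1).tolist()); np.save('p.npy',p)
for n,uv in (('block',(372,177)),('bay',(399,118)),('rear',(307,172))):
    u=T(*uv)
    g=least_squares(lambda q:np.array(proj('top',W(p,q[0],q[1],.02)))-u,[.06,0]).x
    print(n,g)
for n,uv in (('block',(432,116)),('bay',(404,152)),('rear',(495,110))):
    u=S(*uv)
    print(n,'scene',least_squares(lambda q:np.array(proj('scene',W(p,q[0],q[1],.02)))-u,[.06,0]).x)
for cam,src in (('top','t0'),('scene','s0')):
    im=cv2.imread(f'pics/{src}.png')
    k=4 if cam=='top' else 4.4
    o=(160,185) if cam=='top' else (200,165)
    sz=(215,105) if cam=='top' else (180,85)
    a=cv2.resize(im[o[1]:o[1]+sz[1],o[0]:o[0]+sz[0]],None,fx=3.7 if cam=='top' else 4.4,fy=3.7 if cam=='top' else 4.4,interpolation=cv2.INTER_CUBIC)
    k=3.7 if cam=='top' else 4.4
    def L(P,Q,c):
        P,Q=[tuple(int(round((a_-b_)*k)) for a_,b_ in zip(proj(cam,W(p,*X)),o)) for X in(P,Q)]
        cv2.line(a,P,Q,c,1)
    for y in(-.023,.023,.029,-.029): L((0,y,.028),(.255,y,.028),(0,255,255))
    for y in(-.023,.023): L((0,y,0),(.255,y,0),(0,255,0))
    L((0,-.023,0),(0,.023,0),(0,255,0)); L((.03,-.023,0),(.03,.023,0),(255,0,255)); L((.255,-.023,.028),(.255,.023,.028),(0,255,255))
    cv2.imwrite(f'pics/{src}o.png',a)
E
python3 fit1.py
```

```text
[ 0.52232317 -0.05654844  1.55845098] [[0.7, -0.1], [0.3, -0.3], [-1.0, -0.9], [-1.1, -0.1], [-0.5, -0.7], [-0.8, -0.4], [0.1, -1.4], [0.4, -2.0]]
block [0.07495085 0.00057736]
bay [ 0.05829021 -0.03489374]
rear [ 0.11338206 -0.00197273]
block scene [0.07682863 0.00241792]
bay scene [ 0.06089113 -0.03237994]
rear scene [0.11616272 0.00313578]
```

View pics/t0o.png

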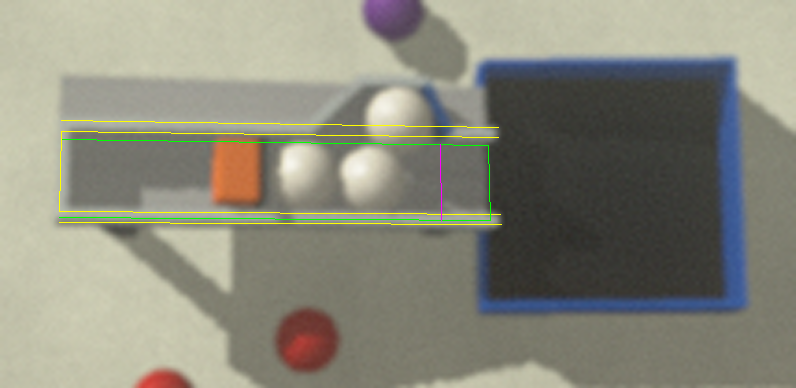

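View pics/s0o.png

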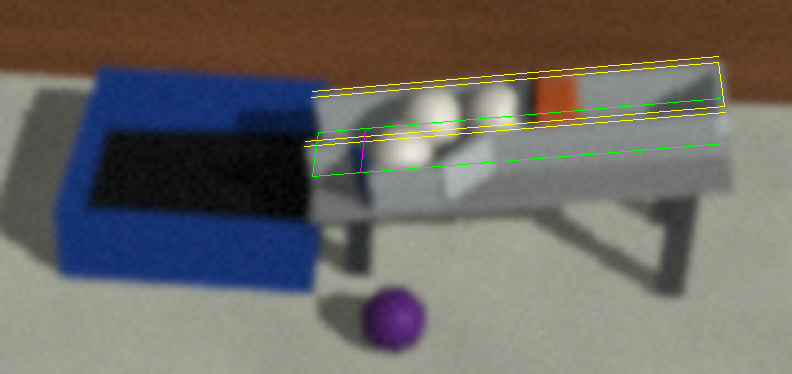

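Blocking candidates: the white balls at top (260,233), (243,231) and (268,216). Purple (265,187) and red (243,277), (205,294) are look-alikes. The blocking ball is (260,233): white, against the straight (lower) wall, next to the opening. The enlarged crop confirms this.

Plan: put one finger in the lane, with the other outside the straight wall. First I'll turn the tool.

{"op": "apply_moves", "data": {
  "increments": "0 0 0 -9.4 0.32;0 0 0 -9.4 0.32;0 0 0 -9.4 0.32;0 0 0 -9.4 0.32;0 0 0 -9.4 0.32;0 0 0 -9.4 0.32;0 0 0 -9.2 0.32"
}}

```text
time_s: 1.27
tcp_pos: [0.2333, -0.5254, 0.2072]
orientation: [-2.189, -2.253, -0.0]
wrist_force: [0.2, 0.6, 0.8]
width: 0.0598
```

{"op": "apply_moves", "data": {
  "increments": "0 0 0 2.2 0.32;0.05 0.025 0 0 0.32;0.055 0.027 0 0 0.32;0.055 0.027 0 0 0.32;0.055 0.027 0 0 0.32;0.055 0.027 0 0 0.32;0.055 0.027 0 0 0.32;0.055 0.027 0 0 0.32;0.05 0.025 0 0 0.32;0 0 0 0 0.32"
}}

```text
time_s: 2.52
tcp_pos: [0.4657, -0.0933, 0.2086]
orientation: [2.291, 2.141, 0.003]
wrist_force: [-1.1, 0.1, -0.2]
width: 0.0599
```

{"op": "apply_moves", "data": {
  "increments": "0.034 0.005 0 -3.3 0.32;0.033 0.004 0 0 0.32;0 0 0 0 0.32;0 0 0 0 0.32"
}}

```text
time_s: 3.02
tcp_pos: [0.4771, -0.0288, 0.2085]
orientation: [2.242, 2.19, -0.0]
wrist_force: [-0.1, 0.1, 0.2]
width: 0.0599
```

```bash
cat > st.py <<'E'
from h import *
s=readout.read_state();from scipy.spatial.transform import Rotation as R
m=R.from_rotvec(s['orientation']).as_matrix()
print(s['time_s'],s['tcp_pos'],'yaw',np.degrees(np.arctan2(m[1,0],m[0,0])),'z',m[:,2],s['wrist_force'],s['width'])
E
python3 st.py; python3 -c "
from h import *
save('top','t1')"
```

```text
3.025 [ 0.47713313 -0.02882466  0.20852386] yaw 88.64512637797402 z [ 0.0053024  -0.00554196 -0.99997059] [-0.14218477  0.08912326  0.24651432] 0.05993425637898503
```

View pics/t1.png

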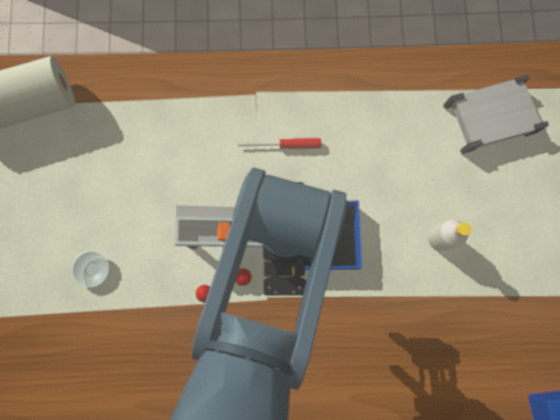

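{"op": "apply_moves", "data": {
  "increments": "0.003 0.003 0.035 -0.8 0.32;0 0 0.035 0 0.32;0 0 0.028 0 0.32;0 0 0 0 0.32;0 0 0 0 0.32"
}}

```text
time_s: 3.7
tcp_pos: [0.482, -0.0336, 0.1102]
orientation: [2.237, 2.189, 0.001]
wrist_force: [0.2, 0.2, -0.1]
width: 0.0598
```

```bash
python3 st.py; python3 - <<'E'
from h import *
im=save('scene','s1')
a=im[125:250,200:380,::-1]; cv2.imwrite('pics/s1c.png',cv2.resize(a,None,fx=4.4,fy=4.4,interpolation=cv2.INTER_CUBIC))
E
```

```text
3.7 [ 0.48202567 -0.0335648   0.11024608] yaw 88.74117745711406 z [ 0.00885944 -0.00808813 -0.99992804] [ 0.15916271  0.2477959  -0.11547419] 0.05977647982227321
```

View pics/s1c.png

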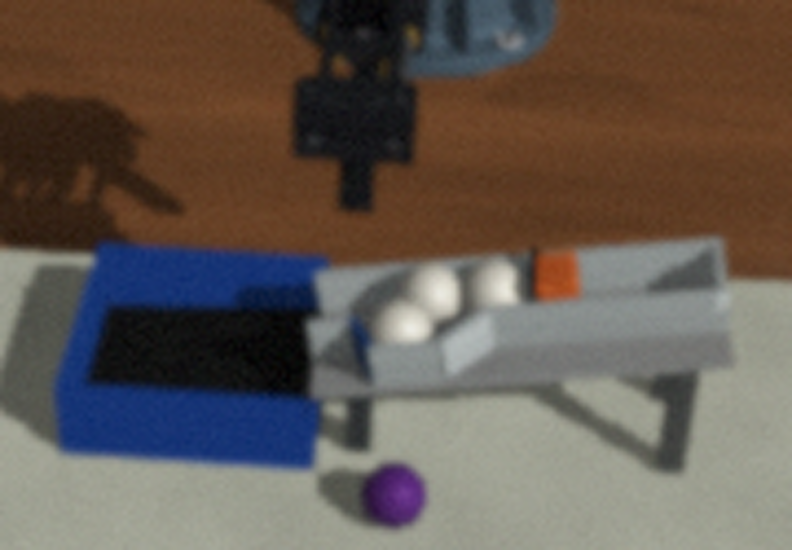

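```bash
python3 - <<'E'
from h import *
for P in [(.5295,-.0426,.110),(.5295,-.0246,.110)]:
    u=proj('scene',P);print((u[0]-200)*4.4,(u[1]-125)*4.4)
E
```

```text
338.32864759213277 260.1997072075868
367.7580547188025 261.6405020281147
```

```bash
python3 - <<'E'
from h import *
im=save('top','t2')
s=readout.read_state();t=s['tcp_pos'];print(s['time_s'],t)
for dx in(-.0935,-.0475,-.03,.03,.0475,.0935):
  for dz in(0,.064): print(dx,dz,np.round(proj('top',t+[dx,0,dz]),0),np.round(proj('scene',t+[dx,0,dz]),0))
a=im[150:330,170:390,::-1]; cv2.imwrite('pics/t2c.png',cv2.resize(a,None,fx=3.6,fy=3.3,interpolation=cv2.INTER_CUBIC))
im=save('scene','s2')
a=im[90:240,190:390,::-1]; cv2.imwrite('pics/s2c.png',cv2.resize(a,None,fx=4,fy=4,interpolation=cv2.INTER_CUBIC))
E
```

```text
3.8 [ 0.48218157 -0.03329663  0.11046785]
-0.0935 0 [285. 295.] [283. 156.]
-0.0935 0.064 [286. 294.] [284. 137.]
-0.0475 0 [284. 272.] [282. 165.]
-0.0475 0.064 [285. 270.] [283. 145.]
-0.03 0 [284. 264.] [282. 168.]
-0.03 0.064 [285. 261.] [282. 149.]
0.03 0 [283. 235.] [281. 180.]
0.03 0.064 [284. 231.] [281. 161.]
0.0475 0 [282. 227.] [280. 184.]
0.0475 0.064 [283. 222.] [281. 164.]
0.0935 0 [282. 206.] [279. 194.]
0.0935 0.064 [283. 200.] [280. 174.]
```

View pics/t2c.png

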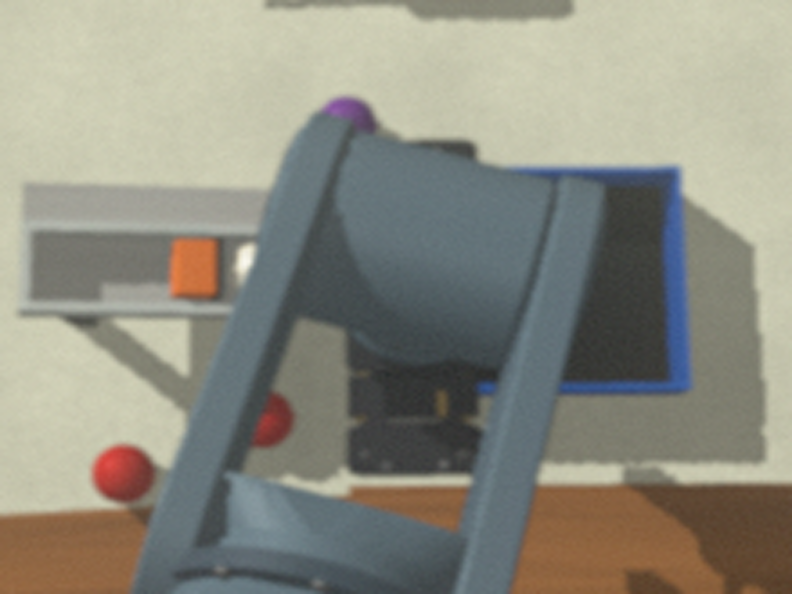

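View pics/s2c.png

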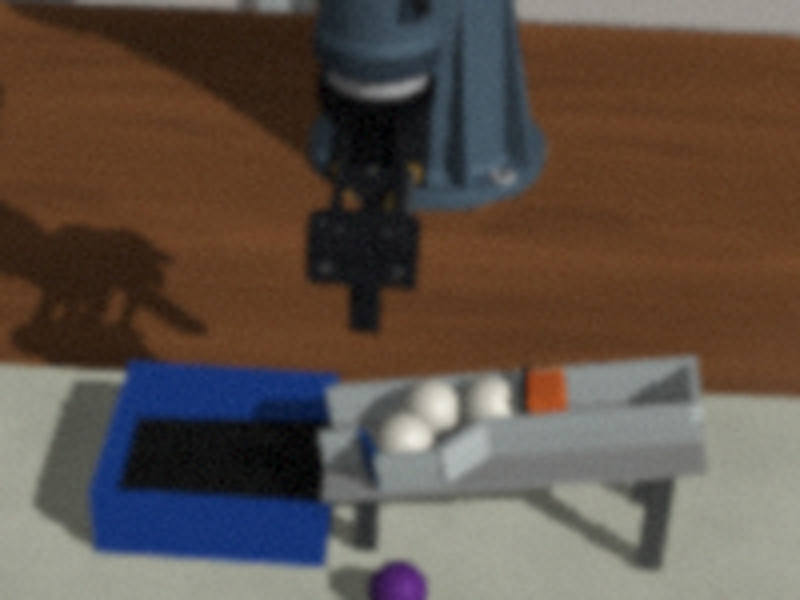

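```bash
python3 - <<'E'
from h import *
im=cv2.imread('pics/s0.png')
a=im[0:110,50:210]; a=cv2.resize(a,None,fx=5,fy=5,interpolation=cv2.INTER_CUBIC)
t=np.array([.2333,-.5255,.2073]); y=np.array([.405,-.914,0]);x=np.array([.914,.405,0])
for k,c in((-.044,(0,0,255)),(-.0615,(0,255,0)),(.044,(0,0,255)),(.0615,(0,255,0))):
  u=proj('scene',t+k*y); cv2.circle(a,(int((u[0]-50)*5),int(u[1]*5)),4,c,-1)
for k in(-.0935,.0935):
 for j in(-.0375,.0375):
  u=proj('scene',t+k*y+j*x+[0,0,.064]); cv2.circle(a,(int((u[0]-50)*5),int(u[1]*5)),4,(255,255,0),-1)
cv2.imwrite('pics/s0g.png',a)
im=cv2.imread('pics/s2.png')
a=im[90:240,190:390]; a=cv2.resize(a,None,fx=4,fy=4,interpolation=cv2.INTER_CUBIC)
t=np.array([.482,-.0333,.1105]); y=np.array([1,0,0]);x=np.array([0,1,0])
def d(P,c):
  u=proj('scene',P); cv2.circle(a,(int((u[0]-190)*4),int((u[1]-90)*4)),4,c,-1)
for k in(-.03,-.0475,.03,.0475): d(t+k*y,(0,255,0))
for k in(-.0935,.0935):
 for j in(-.0375,.0375): d(t+k*y+j*x+[0,0,.064],(255,255,0))
cv2.imwrite('pics/s2g.png',a)
E
```

```text
(no output)
```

View pics/s0g.png

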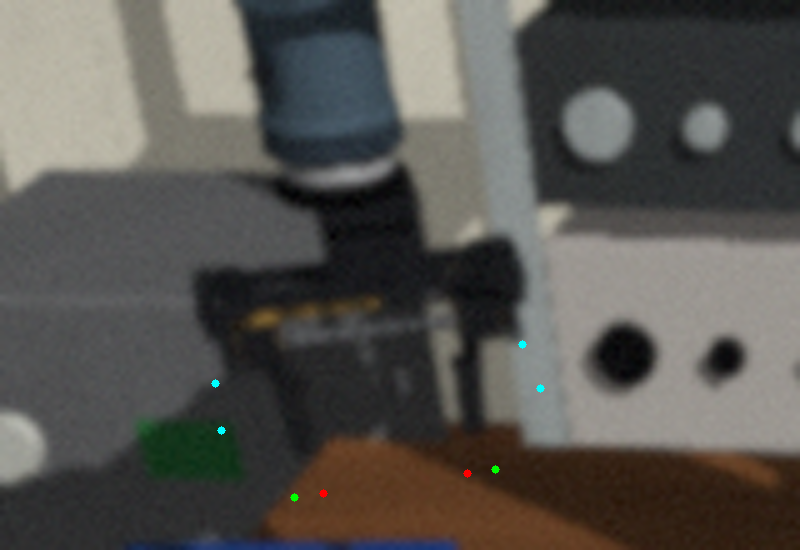

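View pics/s2g.png

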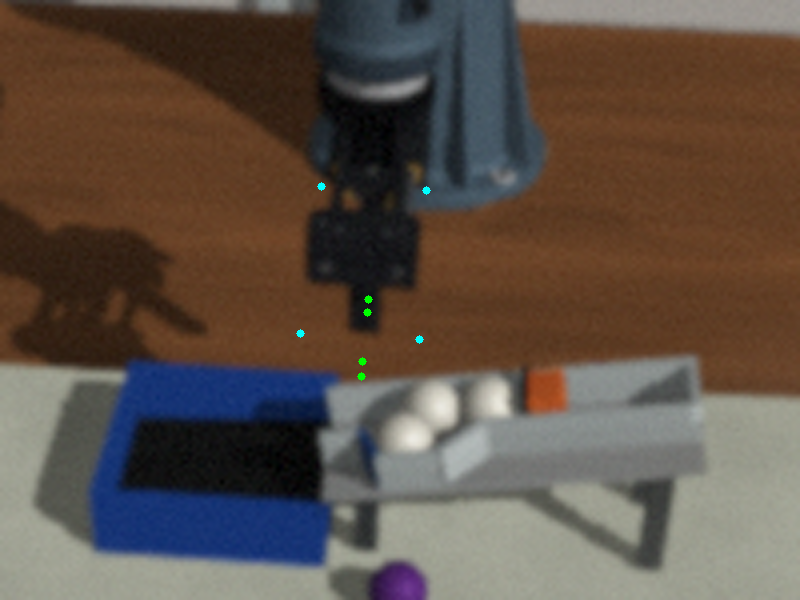

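{"op": "apply_moves", "data": {
  "increments": "0.007 -0.001 0.013 -0.8 0.32;0 0 0.012 0 0.32;0 0 0 0 0.32"
}}

```text
time_s: 4.22
tcp_pos: [0.4823, -0.0257, 0.0849]
orientation: [2.217, 2.205, 0.004]
wrist_force: [-0.4, 0.3, 0.4]
width: 0.0601
```

```bash
python3 st.py; cat > look.py <<'E'
import sys
from h import *
n=sys.argv[1]
im=save('scene',n)
a=im[110:240,200:380,::-1]; a=cv2.resize(a,None,fx=4.4,fy=4.4,interpolation=cv2.INTER_CUBIC)
t=readout.read_state()['tcp_pos']
for j in(-.009,.009):
  u=proj('scene',t+[.0475,j,0]); cv2.circle(a,(int((u[0]-200)*4.4),int((u[1]-110)*4.4)),3,(0,255,0),-1)
cv2.imwrite('pics/'+n+'c.png',a)
E
python3 look.py s3
```

```text
4.225 [ 0.48232635 -0.02574842  0.08491815] yaw 89.67779212720649 z [ 0.01201936 -0.00888825 -0.99988826] [-0.36834721  0.33091221  0.36546954] 0.060086977868999615
```

View pics/s3c.png

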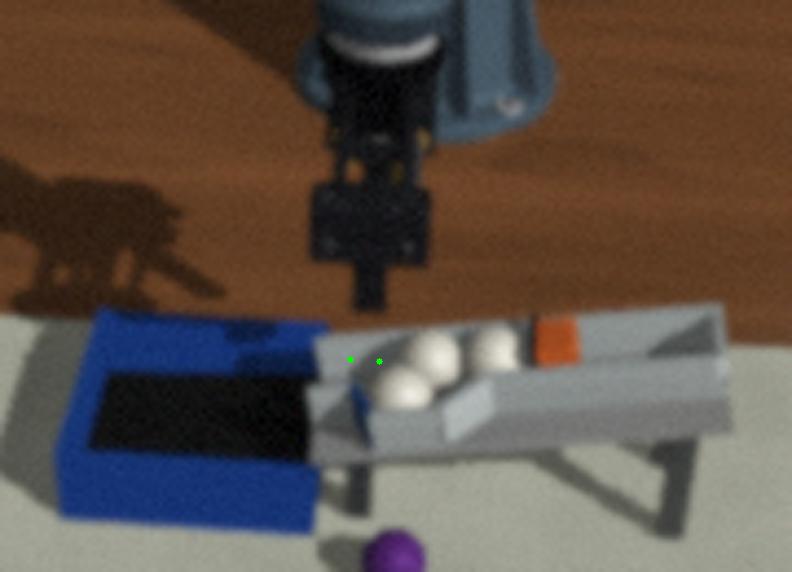

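```bash
python3 - <<'E'
from h import *
from scipy.optimize import least_squares
f=lambda q:[proj('top',(q[0],-.033,q[1]))[1]-193,proj('scene',(q[0],-.033,q[1]))[1]-142.5]
print(least_squares(f,[.57,.2]).x)
q=least_squares(f,[.57,.2]).x
from scipy.optimize import brentq
z=brentq(lambda z:proj('scene',(q[0],-.033,z))[1]-161.3,0,.3);print('plate bottom',z)
# check chute: wall outer top corners via both cams
for x in(.42,.45,.482,.53): print(x,'tip z',brentq(lambda z:proj('scene',(x,-.033,z))[1]-173,0,.3))
E
```

```text
[0.56928505 0.26201924]
plate bottom 0.20846222760891822
0.42 tip z 0.07267253695853913
0.45 tip z 0.09292909283652416
0.482 tip z 0.11453609960821447
0.53 tip z 0.14694663953422177
```

{"op": "apply_moves", "data": {
  "increments": "0 -0.002 0.006 0 0.32;0 0 0.006 0 0.32;0 0 0.006 0 0.32;0 0 0 0 0.32"
}}

```text
time_s: 4.78
tcp_pos: [0.4809, -0.0261, 0.0662]
orientation: [2.217, 2.204, 0.004]
wrist_force: [-0.8, 0.3, -0.7]
width: 0.0598
```

```bash
python3 st.py; python3 look.py s4
```

```text
4.775 [ 0.48089793 -0.02608568  0.06621542] yaw 89.67572639950953 z [ 0.01284873 -0.00915454 -0.99987554] [-0.82413936  0.29357683 -0.70777462] 0.05984011465226482
```

View pics/s4c.png

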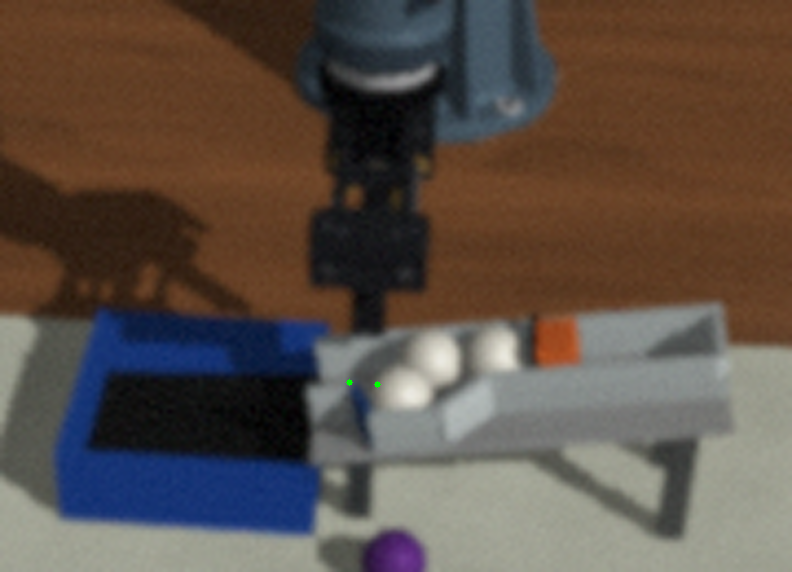

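{"op": "apply_moves", "data": {
  "increments": "0 0 0.003 0 0.32;0 0 0.003 0 0.32;0 0 0 0 0.32"
}}

```text
time_s: 5.2
tcp_pos: [0.4816, -0.0264, 0.0605]
orientation: [2.216, 2.203, 0.005]
wrist_force: [0.2, 0.8, -0.3]
width: 0.0596
```

```bash
python3 st.py; python3 look.py s5
```

```text
5.2 [ 0.48159386 -0.02635842  0.06045268] yaw 89.67187958643675 z [ 0.01404821 -0.00951159 -0.99985608] [ 0.15633608  0.75385988 -0.33579354] 0.059637406143811765
```

View pics/s5c.png

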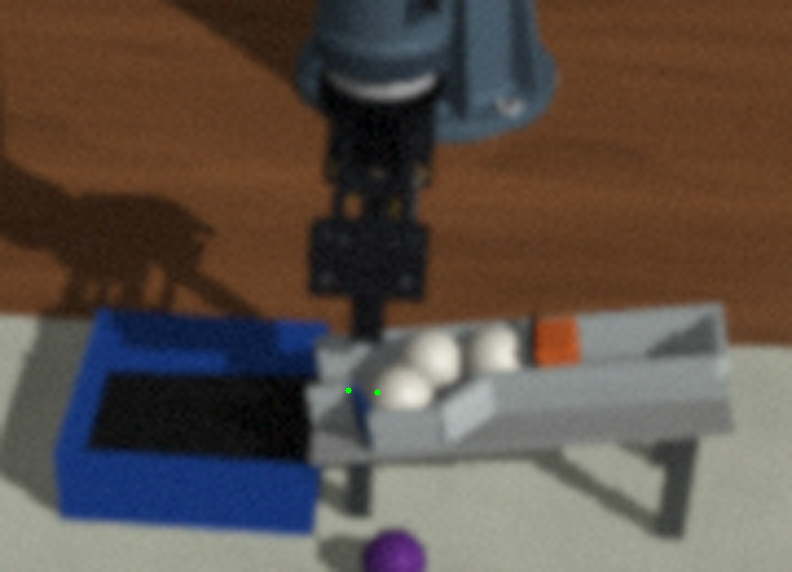

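{"op": "apply_moves", "data": {
  "increments": "0 0.002 0.002 0 0.32;0 0 0.002 0 0.32;0 0 0 0 0.32"
}}

```text
time_s: 5.62
tcp_pos: [0.4841, -0.0265, 0.0565]
orientation: [2.215, 2.203, 0.006]
wrist_force: [-0.9, 0.8, -0.1]
width: 0.0595
```

```bash
python3 st.py
```

```text
5.625 [ 0.48411413 -0.02646908  0.05652804] yaw 89.67285990863492 z [ 0.01470095 -0.0096981  -0.9998449 ] [-0.87121452  0.83341444 -0.13225926] 0.059455018889849054
```

{"op": "apply_moves", "data": {
  "increments": "0 0 0.003 0 0.32;0 0 0.002 0 0.32;0 0 0 0 0.32"
}}

```text
time_s: 6.0
tcp_pos: [0.4841, -0.0265, 0.0511]
orientation: [2.216, 2.203, 0.006]
wrist_force: [0.5, -0.3, 0.2]
width: 0.0596
```

```bash
python3 st.py; python3 look.py s6
```

```text
6.0 [ 0.48413156 -0.02651516  0.05110752] yaw 89.67235463153226 z [ 0.01457348 -0.00966099 -0.99984713] [ 0.49222827 -0.33991717  0.20935824] 0.05955670476256072
```

View pics/s6c.png

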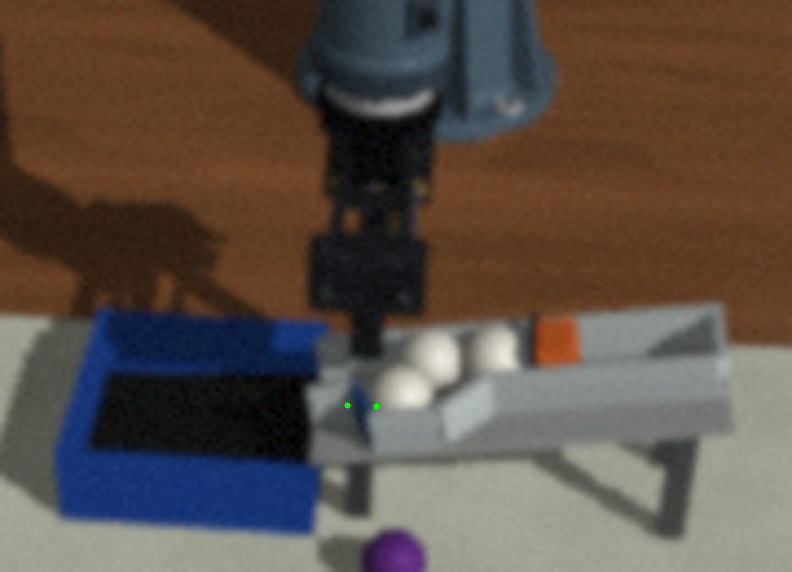

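The fingers really sit about 37 mm higher than reported: there was no contact below the reported floor level, and the picture agrees. I'll keep going down by sight and force.

{"op": "apply_moves", "data": {
  "increments": "0 0 0.003 0 0.32;0 0 0.003 0 0.32;0 0 0.003 0 0.32;0 0 0.002 0 0.32;0 0 0 0 0.32"
}}

```text
time_s: 6.68
tcp_pos: [0.4843, -0.0266, 0.0393]
orientation: [2.216, 2.203, 0.005]
wrist_force: [0.5, 0.1, 1.4]
width: 0.0599
```

```bash
python3 st.py; python3 look.py s7
```

```text
6.675 [ 0.48427799 -0.02663672  0.0393464 ] yaw 89.67204250392179 z [ 0.01455341 -0.00967471 -0.99984729] [0.54299059 0.14590206 1.44500343] 0.059881392701172396
```

View pics/s7c.png

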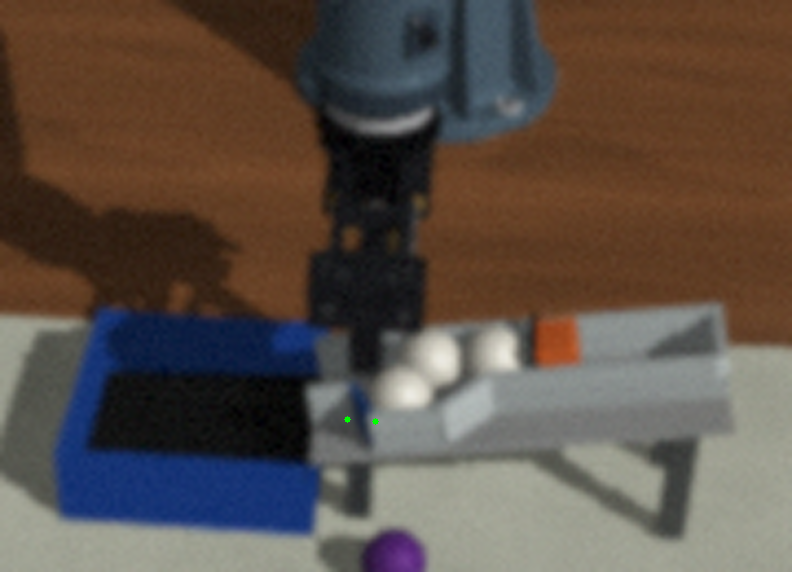

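{"op": "apply_moves", "data": {
  "increments": "0 0 0.002 0 0.32;0 0 0.002 0 0.32;0 0 0.002 0 0.32;0 0 0 0 0.32;0 0 0 0 0.32"
}}

```text
time_s: 7.35
tcp_pos: [0.4846, -0.0268, 0.0332]
orientation: [2.215, 2.203, 0.006]
wrist_force: [-0.5, 0.1, 0.3]
width: 0.0597
```

```bash
python3 st.py; python3 look.py s8
```

```text
7.35 [ 0.48460848 -0.02675414  0.0331803 ] yaw 89.67266533764032 z [ 0.01503678 -0.00979609 -0.99983895] [-0.53961977  0.13976324  0.33122907] 0.0597304092421042
```

View pics/s8c.png

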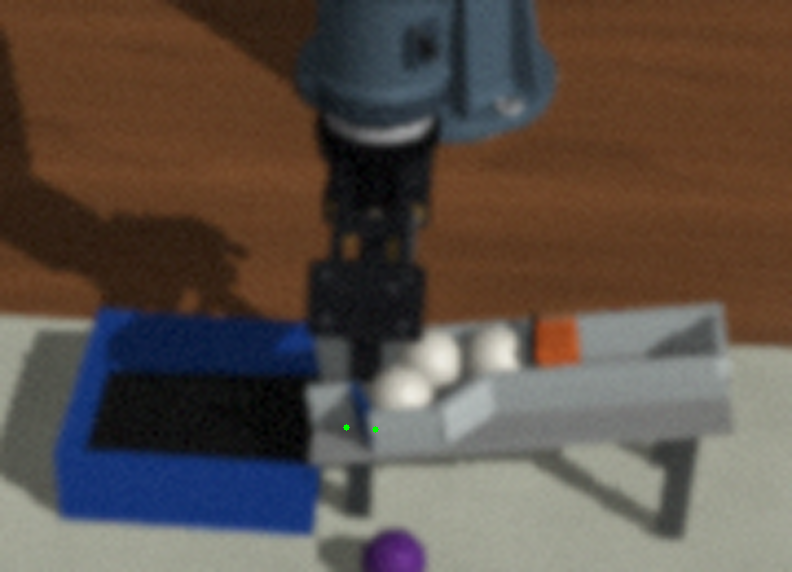

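{"op": "apply_moves", "data": {
  "increments": "0.002 0 -0.0004 0 0.32;0.002 0 -0.0004 0 0.32;0.0015 0 -0.0003 0 0.32;0.0015 0 -0.0003 0 0.32"
}}

```text
time_s: 7.9
tcp_pos: [0.4847, -0.0193, 0.0348]
orientation: [2.215, 2.203, 0.006]
wrist_force: [0.1, -0.4, -0.3]
width: 0.0598
```

{"op": "apply_moves", "data": {
  "increments": "0.0015 0 -0.0003 0 0.32;0.0015 0 -0.0003 0 0.32"
}}

```text
time_s: 8.15
tcp_pos: [0.4851, -0.0163, 0.0356]
orientation: [2.214, 2.202, 0.006]
wrist_force: [-0.1, -1.7, 0.7]
width: 0.0599
```

{"op": "apply_moves", "data": {
  "increments": "0.0015 0 -0.0003 0 0.32;0.0015 0 -0.0003 0 0.32"
}}

```text
time_s: 8.4
tcp_pos: [0.4855, -0.0136, 0.0365]
orientation: [2.214, 2.201, 0.006]
wrist_force: [-0.2, -1.2, 0.7]
width: 0.0598
```

{"op": "apply_moves", "data": {
  "increments": "0.0015 0 -0.0002 0 0.32;0.0015 0 -0.0002 0 0.32;0.0015 0 -0.0002 0 0.32"
}}

```text
time_s: 8.78
tcp_pos: [0.4861, -0.01, 0.0374]
orientation: [2.213, 2.199, 0.005]
wrist_force: [-0.1, -5.9, -0.2]
width: 0.0599
```

{"op": "apply_moves", "data": {
  "increments": "0.0015 0 -0.0002 0 0.32;0.0015 0 -0.0002 0 0.32;0.0015 0 -0.0002 0 0.32"
}}

```text
time_s: 9.15
tcp_pos: [0.4863, -0.0057, 0.038]
orientation: [2.213, 2.198, 0.005]
wrist_force: [1.0, -5.5, 0.8]
width: 0.0597
```

```bash
python3 st.py; python3 look.py s9
```

```text
9.15 [ 0.48629386 -0.00570626  0.03800741] yaw 89.61831360030821 z [ 0.01816628 -0.01366033 -0.99974166] [ 1.04496376 -5.5234353   0.78956899] 0.059707054528467675
```

View pics/s9c.png

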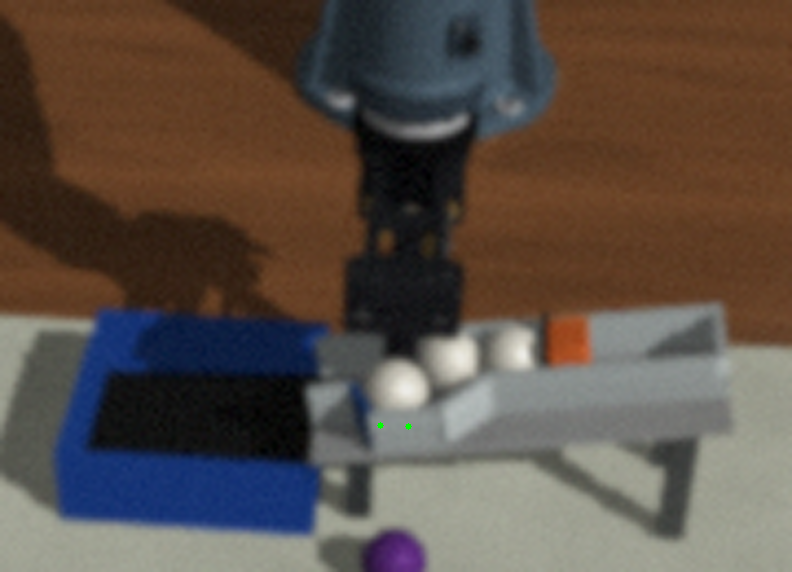

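{"op": "apply_moves", "data": {
  "increments": "0.0015 -0.0003 -0.0003 0 0.32;0.0015 -0.0003 -0.0003 0 0.32;0.0015 -0.0003 -0.0003 0 0.32;0.0015 -0.0003 -0.0003 0 0.32"
}}

```text
time_s: 9.7
tcp_pos: [0.4861, 0.0004, 0.0395]
orientation: [2.212, 2.197, 0.007]
wrist_force: [0.9, -6.2, -0.4]
width: 0.06
```

{"op": "apply_moves", "data": {
  "increments": "0.0015 -0.0002 -0.0003 0 0.32;0.0015 -0.0002 -0.0003 0 0.32;0.0015 -0.0002 -0.0003 0 0.32;0.0015 -0.0002 -0.0003 0 0.32"
}}

```text
time_s: 10.2
tcp_pos: [0.486, 0.0063, 0.0408]
orientation: [2.211, 2.196, 0.008]
wrist_force: [1.0, -4.5, -0.2]
width: 0.0602
```

{"op": "apply_moves", "data": {
  "increments": "0.0015 -0.0002 -0.0003 0 0.32;0.0015 -0.0002 -0.0003 0 0.32;0.0015 -0.0002 -0.0003 0 0.32;0.0015 -0.0002 -0.0003 0 0.32"
}}

```text
time_s: 10.7
tcp_pos: [0.4856, 0.0123, 0.0421]
orientation: [2.21, 2.195, 0.008]
wrist_force: [0.6, -4.3, 0.7]
width: 0.0602
```

```bash
python3 st.py; python3 look.py s10
```

```text
10.7 [0.48560242 0.01234802 0.04206239] yaw 89.59668757777666 z [ 0.02271918 -0.01544576 -0.99962256] [ 0.56647458 -4.28441488  0.73383925] 0.06015589232665277
```

View pics/s10c.png

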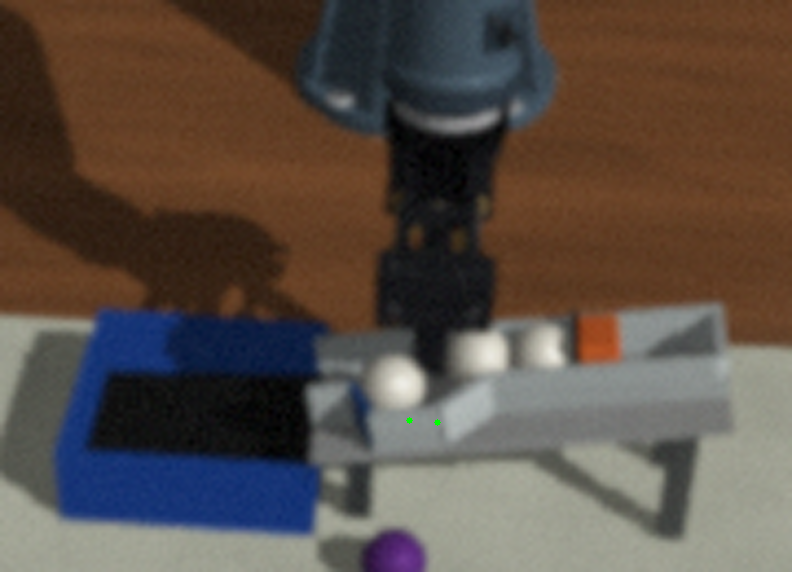

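{"op": "apply_moves", "data": {
  "increments": "0.0015 -0.0001 -0.0003 0 0.32;0.0015 -0.0001 -0.0003 0 0.32;0.0015 -0.0001 -0.0003 0 0.32;0.0015 -0.0001 -0.0003 0 0.32"
}}

```text
time_s: 11.25
tcp_pos: [0.4852, 0.0185, 0.0432]
orientation: [2.21, 2.195, 0.008]
wrist_force: [0.5, -5.3, -0.3]
width: 0.0602
```

{"op": "apply_moves", "data": {
  "increments": "0.0012 -0.0001 -0.0002 0 0.32;0.0012 -0.0001 -0.0002 0 0.32;0.0012 -0.0001 -0.0002 0 0.32"
}}

```text
time_s: 11.62
tcp_pos: [0.4849, 0.0222, 0.0438]
orientation: [2.21, 2.195, 0.008]
wrist_force: [0.3, -5.5, 0.7]
width: 0.0601
```

{"op": "apply_moves", "data": {
  "increments": "0.001 0 -0.0002 0 0.32;0.001 0 -0.0002 0 0.32"
}}

```text
time_s: 11.88
tcp_pos: [0.4848, 0.0242, 0.0442]
orientation: [2.21, 2.195, 0.007]
wrist_force: [-0.1, -5.6, 0.7]
width: 0.0602
```

{"op": "apply_moves", "data": {
  "increments": "0.001 0 -0.0002 0 0.32;0.001 0 -0.0002 0 0.32"
}}

```text
time_s: 12.12
tcp_pos: [0.4847, 0.0262, 0.0446]
orientation: [2.21, 2.195, 0.007]
wrist_force: [0.2, -5.7, 0.0]
width: 0.06
```

```bash
python3 st.py; python3 look.py s11
```

```text
12.125 [0.48473974 0.02622815 0.04455258] yaw 89.60251793260748 z [ 0.02233145 -0.01633043 -0.99961724] [ 1.92100431e-01 -5.65625078e+00  2.07265801e-03] 0.060020733437088546
```

View pics/s11c.png

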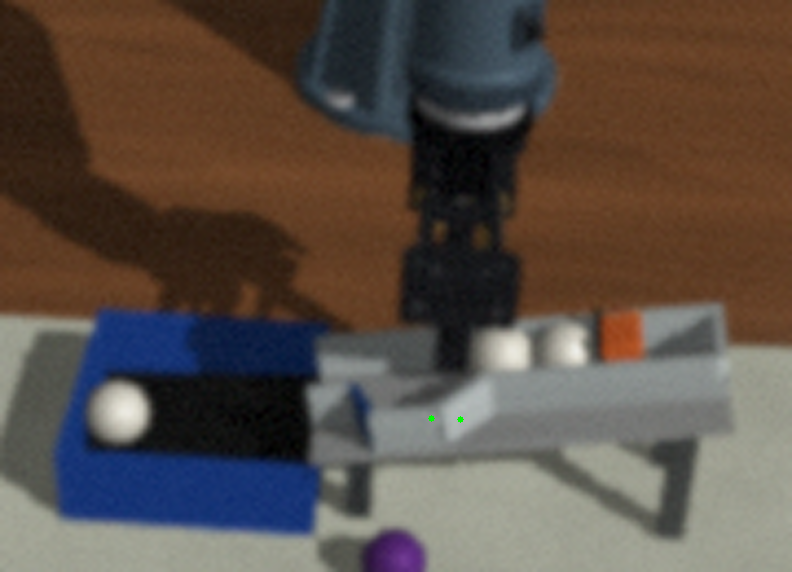

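The bay ball has already rolled into the tray (crop 118,412). I'll keep pushing in smaller steps.

{"op": "apply_moves", "data": {
  "increments": "0.0008 0 -0.0002 0 0.32;0.0008 0 -0.0002 0 0.32"
}}

```text
time_s: 12.42
tcp_pos: [0.4846, 0.0279, 0.0449]
orientation: [2.21, 2.195, 0.006]
wrist_force: [0.6, -6.4, -0.2]
width: 0.0601
```

{"op": "apply_moves", "data": {
  "increments": "0.0008 0 -0.0002 0 0.32;0.0008 0 -0.0002 0 0.32"
}}

```text
time_s: 12.68
tcp_pos: [0.4845, 0.0281, 0.0452]
orientation: [2.209, 2.193, 0.003]
wrist_force: [0.9, -10.4, -1.5]
width: 0.0602
```

{"op": "apply_moves", "data": {
  "increments": "0.0008 0 -0.0002 0 0.32;0.0008 0 -0.0002 0 0.32"
}}

```text
time_s: 12.92
tcp_pos: [0.4844, 0.0279, 0.0453]
orientation: [2.208, 2.192, -0.0]
wrist_force: [1.2, -9.0, -0.9]
width: 0.06
```

{"op": "apply_moves", "data": {
  "increments": "0.0008 0 -0.0002 0 0.32;0.0008 0 -0.0002 0 0.32"
}}

```text
time_s: 13.18
tcp_pos: [0.4844, 0.0279, 0.0454]
orientation: [2.208, 2.19, -0.004]
wrist_force: [0.8, -8.7, -2.0]
width: 0.06
```

{"op": "apply_moves", "data": {
  "increments": "0.0007 0 0 0 0.32;0.0007 0 0 0 0.32;0.0007 0 0 0 0.32"
}}

```text
time_s: 13.55
tcp_pos: [0.4844, 0.0277, 0.0452]
orientation: [2.207, 2.187, -0.008]
wrist_force: [-0.7, -8.2, 1.3]
width: 0.06
```

```bash
python3 st.py; python3 look.py s12;python3 st.py
```

```text
13.55 [0.48436048 0.02769976 0.04524042] yaw 89.46491772562379 z [ 0.02037101 -0.02788446 -0.99940356] [-0.74530921 -8.23036209  1.25508471] 0.059981629416005634
13.6 [0.48437453 0.0277091  0.04523983] yaw 89.46762951839995 z [ 0.02037385 -0.02793533 -0.99940208] [-0.07943799 -8.08932722  0.56161328] 0.05971040583414074
```

View pics/s12c.png

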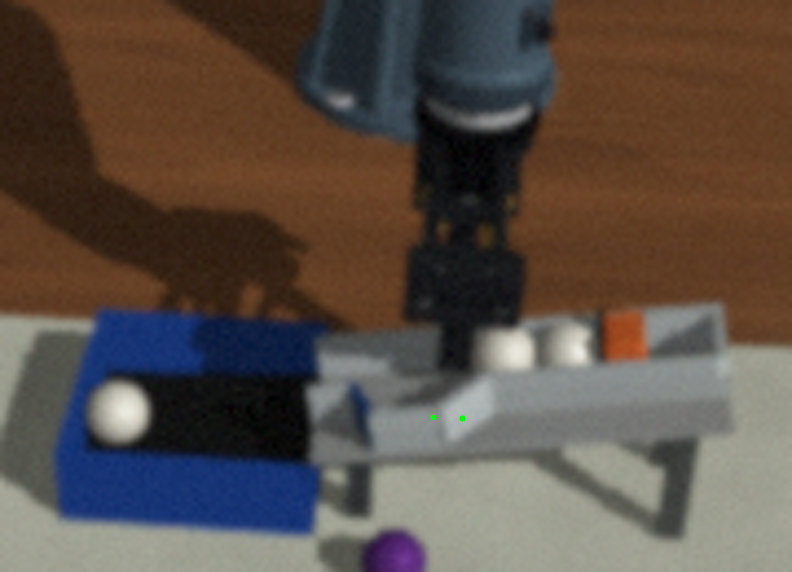

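{"op": "apply_moves", "data": {
  "increments": "-0.02 0 -0.04 0 0.32;-0.01 0 -0.06 0 0.32;0 0 -0.06 0 0.32;0 0 -0.03 0 0.32;0 0 0 0 0.32;0 0 0 0 0.32;0 0 0 0 0.32;0 0 0 0 0.32"
}}

```text
time_s: 14.6
tcp_pos: [0.4745, 0.0085, 0.234]
orientation: [2.216, 2.206, -0.012]
wrist_force: [0.2, -0.8, 0.2]
width: 0.06
```

```bash
python3 st.py; python3 look.py s13
```

```text
14.6 [0.47447336 0.00850423 0.23399275] yaw 89.72675962831322 z [ 0.00482586 -0.01550916 -0.99986808] [ 0.17753633 -0.81687883  0.18035523] 0.06004452186451851
```

View pics/s13c.png

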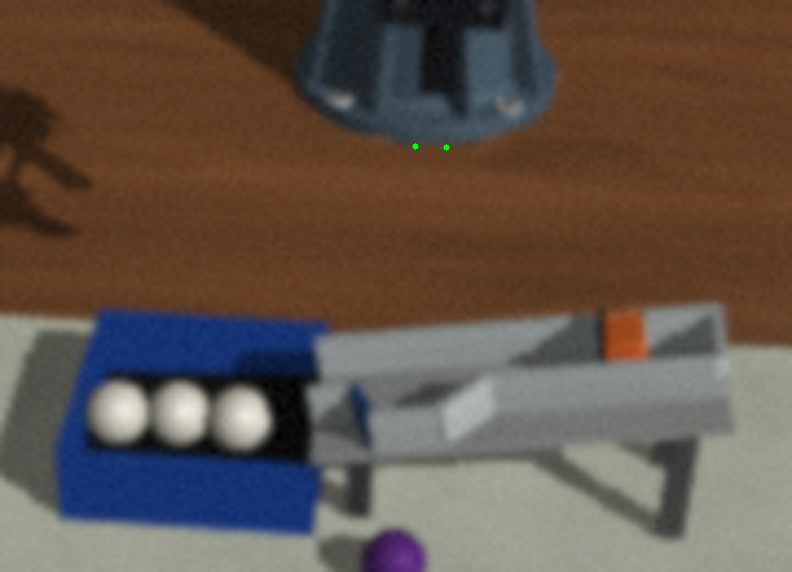

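All three balls are in the tray (crop 118/180/242, 412), and the backstop hasn't moved (625,335). I'll let them settle, check both views, then hand in.

{"op": "apply_moves", "data": {
  "increments": "0 0 0 0 0.32;0 0 0 0 0.32;0 0 0 0 0.32;0 0 0 0 0.32;0 0 0 0 0.32;0 0 0 0 0.32;0 0 0 0 0.32;0 0 0 0 0.32"
}}

```text
time_s: 15.65
tcp_pos: [0.4742, 0.0085, 0.2332]
orientation: [2.218, 2.207, -0.013]
wrist_force: [1.3, -0.4, 0.5]
width: 0.0603
```

```bash
python3 - <<'E'
from h import *
a=save('scene','s14');b=save('top','t14')
cv2.imwrite('pics/e.png',np.vstack([a,b])[:, :, ::-1][::1])
cv2.imwrite('pics/e.png',cv2.resize(np.hstack([a,b])[:,:,::-1],(800,300),interpolation=cv2.INTER_AREA))
E
```

```text
(no output)
```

View pics/e.png

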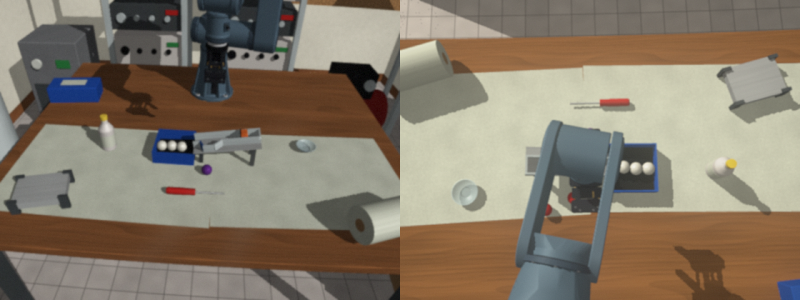

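Both views show the three balls at rest in the tray, with the bottle, screwdriver, dish and look-alikes undisturbed.

```bash
python3 -c "
from h import *
print(manip.sign_off())"
```

```text
the job is handed in; nothing more can be done
None
```

All three balls are in the blue tray and the job was handed in at about 16 s. I put one finger in the lane and pushed the blocking ball about 43 mm up the chute, at roughly 4–6 N while it slid. Then the backstop stopped moving and the force climbed.

- **Hold:** I held it there for about 1 s. The force readings fell from 10.4 N to 8.1 N, with no reading near 15 N. I then backed off and lifted clear.
- **Bay ball:** It rolled out on its own during the push. The other two followed once the finger was out.
- **Last checks:** Both cameras show the three balls at rest in the tray, and the bottle, screwdriver, dish and look-alikes where they were. The scene picture after release shows the backstop still where the push left it. The gripper is well clear and the wrist force is about zero.
- **Inferred, not measured:** That the backstop is fully home is judged from the force rise and the lack of further movement; I had no direct reading of it.
- **Disagreement:** The pictures put the fingertips about 36 mm higher than the reported tool position. I set the finger's depth by picture and force instead.

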